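# Pack the clamp and boss head under the tray of a fittings case

### The arm

A 6-joint arm with a two-finger parallel gripper is mounted at the origin on the work surface. World frame = base frame: x ahead of the robot, y to its left, z up, the work surface at z = 0. Lengths are in m, angles in degrees, forces in N, time in s.
With the tool pointing down it reaches from about 0.4 to 0.825 m from the base axis. Payload 7 kg.
Tool frame: the origin (TCP) lies midway between the tips of the shut fingers; the grasp point (between the pads) lies 19 mm behind it; z points along the fingers, y is the line along which they close (so a half turn about z gives the same grasp; the last joint's range is limited). The gripper opens to 88 mm and grips with 3 to 60 N. Pads are 19 mm wide; open, the fingers measure 130 mm over their backs; the gripper's body (78 mm by 193 mm) begins 47 mm behind the grasp point.
Start: joints at [-60.155, 20.546, 0.682, 0, -70.136, -16.507], TCP at [0.156, -0.657, 0.227] pointing down, gripper open.
Joint ranges: [-176.03, 176.03], [-82.01, 121.73], [-58.28, 71.71], [-173.87, 95.51], [-174.79, -0.11], [-173.66, 173.66]. Speed limits (degrees/s): [136.94, 136.94, 172.46, 180, 180, 180].

### API

Orientations are given as [roll, pitch, yaw] about the fixed x, y, z axes, in that order (R = Rz(yaw) Ry(pitch) Rx(roll)).
In Python, from workcell import observe, get_image, close_job gives the robot as it stands.
- The arm moves only by the shell command python3 -m jog 'ROWS' [FORCE]. ROWS is text: rows parted by semicolons, each of 5 numbers parted by spaces: the shift along the tool's x, y, z in m, then the turn about the tool's z in degrees, then the opening, from 0 (shut) to 1 (fully open). A call has 1 to 12 rows; each row is the pose to reach, as a shift and turn from the pose commanded when the call began, along the tool's axes at that moment; what a row does not reach only later rows make up. A row lasts 1/12 s, in which the tool goes at most 41.7 mm and 7.16 degrees, less where a joint would pass 70% of its speed; a pose out of reach is approached as far as the arm can. A call with a gripper value outside its range is refused whole. The fingers move at their own pace and stop on an object; FORCE is the grip in N (left out, the last holds). Time passes only in rows, so rows that repeat a pose let the fingers close. It gives the time, the measured TCP pose, the force, the opening and the grip force at its end, in the units of the state.
- observe(): the state, without advancing time (a new reading comes with each control period).
- get_image(name): name is "scene" or "side" or "wrist"; returns a dict with "img" (400x640x3 uint8, red, green, blue), "depth" (400x640 float32, m along the optical axis (not along the pixel's ray), 0 where there is no reading), "vertical_fov" (degrees; the focal length in pixels is half the picture's height over the tangent of half this angle, whatever the lens; pixels are square), "cx", "cy" (the principal point, pixels), "k1" (the pictures are not rectified: a ray, as slopes to the right and down, at radius r is drawn at 1 + k1 r^2 times it, then the intrinsics apply), "pose" (4x4, takes a point from camera to world coordinates); the wrist camera has in their place "mount" (4x4, takes a point from camera to tool coordinates, whose origin is the TCP and whose axes are the flange's). Camera axes: x right, y up, looking along -z (the intrinsics and any distortion apply to the point x, -y, -z); pixel columns grow to the right and rows downward; lengths in m; the calibration is good to about 2 mm. A picture is of the moment at which its call begins: read the wrist's pose just before it.
- close_job(): hands the job in; it is judged then, once.
The state is a dict: "time_s": time; "q": joint angles; "qd": joint speeds; "tau": joint torques, N m; "eef_pos": TCP position; "tcp_rot": TCP orientation; "force": force on the tool from outside, world axes, zero at the start; "moment": the same for the moment, N m; "width": finger opening in m; "finger_force": force on a finger pad.
Only numpy, scipy, OpenCV 4.12 (cv2) and the standard library are available. Lean on these libraries where they do the work, as an engineer would, in place of code of your own. Each camera call takes 0.05 s, during which the arm holds its last target. There are 200 camera calls.

### The job

Put the stand fittings away: swing the case's top tray up and back by its handle until it rests open, then lay the flask clamp from the sloping rest in the long front bay and the boss head in the empty rear bay, in either order, setting them down rather than dropping them. Then swing the tray back and lower it gently until it is fully shut over them. Keep the little jar in its tray, and leave the bung and the beaker where they are.

Things in the scene. Friction and masses are not known exactly. Their poses are not given: they have to be found in the camera images.
- tray_handle (a point): Mid-point of the tray's bar handle: a round steel bar 10 mm thick, 100 mm long along this frame's y, on a post at each end. It is 65 mm above the tray's underside and 35 mm above its rim (125 mm above the table with the tray shut), clear all round. The tray stays level and never turns: axes as the case.
- tray_arm (a joint): Angle q of the tray's swing arms (rad): 0 = shut, 2.09 = open at the stop. From shut, the tray moves level on a circle of 110 mm radius: 110*(cos 10deg - cos(10deg+q)) mm along the case's +x and 110*(sin(10deg+q) - sin 10deg) mm up; fully open 179 mm back, 65 mm up. Past q = 1.40 (91 mm up, the highest) its weight holds it open; short of that it falls shut.
- tray_floor (a point): Centre of the tray's inner floor. The tray, about 0.4 kg with its load, is a grey metal open box 140 (x) by 220 (y) by 30 mm, floor 4 mm thick, underside 60 mm above the table when shut, 125 mm when open. Low partitions cross it 30 mm either side of the middle; the +y end holds the jar, the -y end fixed white stoppers.
- case: The fixed grey metal case under the tray: open box 156 (x) by 220 (y) by 58 mm high, 5 mm walls; origin under its middle, z up, x from front (robot side) to rear. Low dividers (4 mm thick, tops 30 mm above the table) part the front bay from two rear bays. The shut tray covers all; fully open, it starts 109 mm behind the middle and all bays are free from above.
- long_bay (a point): Centre of the floor of the case's long front bay, 5 mm above the table, axes as the case. The bay is clear 74 mm in x by 210 mm in y.
- short_bay (a point): Centre of the floor of the empty rear bay (rear, +y half of the case), 5 mm above the table, axes as the case. Clear 68 mm in x by 103 mm in y. The other rear bay (-y half) already holds three fixed black rubber bungs.
- clamp_mid (a point): Centre, half-way up, of the flask clamp's aluminium block, 26 (x) by 50 (y) by 24 mm (z). A steel shaft 12 mm thick runs 65 mm out of its -y end, two prongs (26 mm over both) 51 mm out of its +y end; a small wing screw tops it, 38 mm above the underside. About 160 g. It starts flat on the sloping rest: z square to the slope (leaning 27 degrees), y level, +x uphill.
- rest: Fixed plywood rest; origin on the table 65 mm in front of its front edge, z up: a plate 120 mm along the slope by 190 mm wide (y), rising 27 degrees towards +x, from 12 mm above the table in front to 66 mm. Two pegs (10 mm thick, 14 mm tall) stop the clamp on its downhill side, one at the prongs, one at the shaft, 60 and 70 mm from its block's centre: beside the block both sides are free.
- boss_mid (a point): Centre of the boss head's block, half-way up: dark steel, 42 (x) by 30 (y) by 32 mm high, standing on the table, with a wing screw on top (8 mm to the -x side, up to 49 mm above the table) and a round screw head 12 mm thick standing 9 mm out of its +x end. About 180 g.
- jar_mid (a point): Centre of a small closed brown glass jar, 34 mm across, 36 mm high, standing loose in the +y end of the tray; it rides along.
- bung_mid (a point): Centre of a loose black rubber bung, 36 mm across, 30 mm high, on the table. A bystander; it and the boss head may change places.
- beaker: A small glass beaker, 56 mm across, 75 mm high, standing on the table; origin under its middle. A bystander.
Not all that is in view belongs to the job. There is more than one size of the part that bears clamp_mid; the job needs the largest.

How it is judged (in metres and radians):
On the way, in this order (a step that is already met when the one before it is completed fails the run):
1. the tray rests open (value of joint tray_arm above 1.95 rad), for 0.2 s.
2. clamp in the long bay and boss head in the empty rear bay, at rest, tray still open (value of joint tray_arm above 1.8 rad and x of clamp_mid in the frame of long_bay between -0.03 and 0.03 m and y of clamp_mid in the frame of long_bay between -0.06 and 0.06 m and z of clamp_mid in the frame of long_bay between 0 and 0.028 m and x of boss_mid in the frame of short_bay between -0.024 and 0.024 m and y of boss_mid in the frame of short_bay between -0.043 and 0.043 m and z of boss_mid in the frame of short_bay between 0 and 0.034 m and linear speed of each of clamp, boss below 0.02 m/s), for 0.2 s.
At the end, for the whole second after the job is handed in: Tray fully shut (within 0.05 rad) and still; clamp in the long front bay (centre within 30 mm across, 60 mm along, under 28 mm above the floor); boss head in the empty rear bay (within 24 mm across, 43 mm along, under 34 mm up); jar in its end of the tray; all at rest (value of joint tray_arm below 0.05 rad and x of clamp_mid in the frame of long_bay between -0.03 and 0.03 m and y of clamp_mid in the frame of long_bay between -0.06 and 0.06 m and z of clamp_mid in the frame of long_bay between 0 and 0.028 m and x of boss_mid in the frame of short_bay between -0.024 and 0.024 m and y of boss_mid in the frame of short_bay between -0.043 and 0.043 m and z of boss_mid in the frame of short_bay between 0 and 0.034 m and x of jar_mid in the frame of tray_floor between -0.07 and 0.07 m and y of jar_mid in the frame of tray_floor between 0.025 and 0.11 m and z of jar_mid in the frame of tray_floor between 0 and 0.04 m and linear speed of each of clamp, boss, jar below 0.02 m/s and velocity of joint tray_arm below 0.05 rad/s); the robot touches nothing.
It fails at once if the tray is let fall shut (arms faster than 6 rad/s towards shut) (velocity of joint tray_arm below -6 rad/s).
It fails at once if the clamp is dropped into the case (over 0.8 m/s inside it) (linear speed of clamp above 0.8 m/s and x of clamp_mid in the frame of long_bay between -0.04 and 0.115 m and y of clamp_mid in the frame of long_bay between -0.11 and 0.11 m and z of clamp_mid in the frame of long_bay between -0.05 and 0.053 m).
It fails at once if the boss head is dropped into the case (over 0.8 m/s inside it) (linear speed of boss above 0.8 m/s and x of boss_mid in the frame of long_bay between -0.04 and 0.115 m and y of boss_mid in the frame of long_bay between -0.11 and 0.11 m and z of boss_mid in the frame of long_bay between -0.05 and 0.053 m).
It fails at once if the jar leaves its end of the tray (not (x of jar_mid in the frame of tray_floor between -0.07 and 0.07 m and y of jar_mid in the frame of tray_floor between 0.025 and 0.11 m and z of jar_mid in the frame of tray_floor between 0 and 0.04 m)).
It fails at once if the bung or the beaker is disturbed (moved over 15 mm) (distance of any of bung_mid, beaker from where it was at the start of the episode above 0.015 m).
It also fails if it takes over 72 s, if anything falls off the work surface, if the arm or the gripper's body presses on something with over 40 N, if the wrist force passes 120 N, or if a joint passes its speed limit or range.

## Working session

There is one attempt and no reset: what is moved stays moved. The work goes in short steps, Python scripts to look and compute and a shell command to move; the robot and the scene stay as the last step left them, time stands still between calls to the robot, and variables do not carry over. Pictures are saved under pics/ and viewed, at most 10 in all, crops included, and the job is handed in when it is done.

```bash
ls; mkdir -p pics
cat > h.py <<'E'
import numpy as np,cv2
from workcell import observe,get_image
from scipy.spatial.transform import Rotation as R
def tcp():
    s=observe();T=np.eye(4);r=np.array(s["tcp_rot"])
    T[:3,:3]=R.from_euler('xyz',r,degrees=True).as_matrix();T[:3,3]=s["eef_pos"];return T
def grab(n,fn=None):
    T=tcp();d=get_image(n)
    d["P"]=np.array(d["pose"]) if "pose" in d else T@np.array(d["mount"])
    if fn: cv2.imwrite(fn,d["img"][:,:,::-1])
    return d
def cloud(d):
    h,w=d["depth"].shape;f=h/2/np.tan(np.radians(d["vertical_fov"])/2)
    K=np.array([[f,0,d["cx"]],[0,f,d["cy"]],[0,0,1.]])
    u,v=np.meshgrid(np.arange(w),np.arange(h))
    p=cv2.undistortPoints(np.stack([u,v],-1).reshape(-1,1,2).astype(float),K,np.array([d["k1"],0,0,0.])).reshape(h,w,2)
    z=d["depth"];c=np.stack([p[...,0]*z,-p[...,1]*z,-z,np.ones_like(z)],-1)
    W=(c@d["P"].T)[...,:3];W[z==0]=np.nan;return W
E
python3 - <<'E'
from h import *
s=observe();print({k:np.round(v,3) for k,v in s.items()})
for n in("scene","side"):
    d=grab(n,f"pics/{n}0.png");np.savez(f"{n}0.npz",W=cloud(d),img=d["img"]);print(n,d["P"].round(2).tolist(),d["k1"])
E
```

```text
pics
{'time_s': np.float64(0.0), 'q': array([-6.0156e+01,  2.0593e+01,  6.3500e-01, -2.0000e-02, -7.0138e+01,
       -1.6505e+01]), 'qd': array([-0.024,  0.034,  0.055, -0.067,  0.03 ,  0.023]), 'tau': array([ 2.0000e-03, -5.8272e+01,  2.9307e+01,  6.9970e+00,  7.0000e-03,
       -0.0000e+00]), 'eef_pos': array([ 0.156, -0.656,  0.226]), 'tcp_rot': array([ 1.79902e+02, -9.00000e-03, -1.66668e+02]), 'force': array([ 0.085, -0.215, -0.34 ]), 'moment': array([0.021, 0.004, 0.04 ]), 'finger_force': np.float64(0.0), 'width': np.float64(0.088)}
scene [[-0.88, -0.34, 0.32, 0.92], [0.47, -0.62, 0.63, 0.67], [-0.01, 0.7, 0.71, 0.85], [0.0, 0.0, 0.0, 1.0]] 0.0037952816556717814
side [[-1.0, 0.04, -0.02, 0.55], [-0.04, -0.67, 0.74, 0.8], [0.02, 0.74, 0.67, 0.77], [0.0, 0.0, 0.0, 1.0]] -0.03939883870325992
```

View pics/scene0.png

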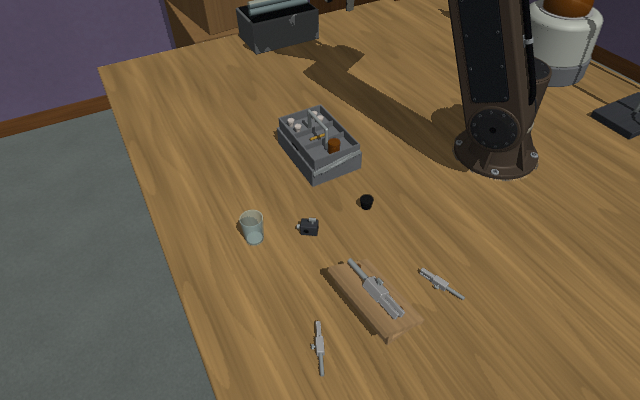

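View pics/side0.png

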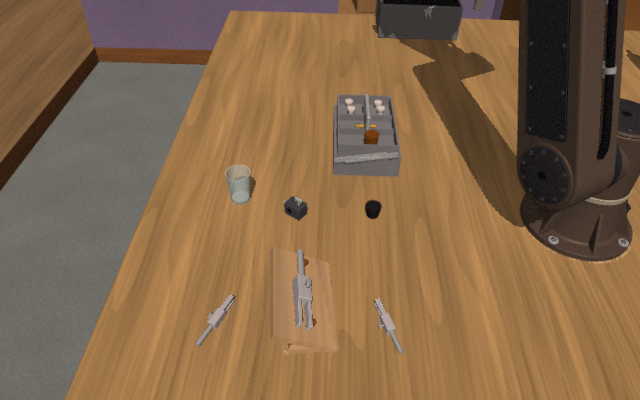

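The scene view shows the case around pixel (320,145), bung (366,202), boss (308,228), beaker (252,228), and the large clamp on the rest (375,288). Two smaller clamps lie on the table and are decoys.

```bash
cat > m.py <<'E'
from h import *
def rect(P,lab):
    r=cv2.minAreaRect((P[:,:2]*1000).astype(np.float32));print(lab,np.round(r[0],1),np.round(r[1],1),round(r[2],1),"n",len(P),"z",P[:,2].min().round(3),P[:,2].max().round(3))
E
python3 - <<'E'
from m import *
for n,B in(("scene",dict(case=(270,100,365,190),boss=(290,210,325,242),bung=(355,190,378,212),beaker=(235,205,270,250),rest=(320,255,425,342))),
         ("side",dict(case=(325,90,405,180),boss=(280,194,310,222),bung=(362,198,384,220),beaker=(222,163,256,206),rest=(265,245,340,355)))):
    D=np.load(n+"0.npz");W=D["W"]
    for k,(a,b,c,e) in B.items():
        P=W[b:e,a:c].reshape(-1,3);P=P[np.isfinite(P[:,0])]
        rect(P[P[:,2]>.008],n+k)
        if k=="case":
            rect(P[(P[:,2]>.08)&(P[:,2]<.094)],"rim"); rect(P[(P[:,2]>.105)],"handle")
        if k=="boss": rect(P[(P[:,2]>.028)&(P[:,2]<.036)],"bosstop")
        if k=="rest":
            Q=P[P[:,2]>.006];c0=np.median(Q,0)
            # robust plane z=ax+by+c
            m=np.ones(len(Q),bool)
            for i in range(15):
                A=np.c_[Q[m][:,:2],np.ones(m.sum())];x=np.linalg.lstsq(A,Q[m][:,2],rcond=None)[0]
                r=Q[:,2]-np.c_[Q[:,:2],np.ones(len(Q))]@x;m=abs(r)<max(.004,.02-.002*i)
            print("plane",x,"slope",np.degrees(np.arctan(np.hypot(*x[:2]))),"uphill",np.degrees(np.arctan2(x[1],x[0])),m.sum())
            h=r*np.cos(np.arctan(np.hypot(*x[:2])))
            rect(Q[m],"plate")
            rect(Q[(h>.018)&(h<.028)],"block"); rect(Q[h>.03],"screw");rect(Q[h>.006],"clampall")
E
```

```text
scenecase [ 443.1 -297.1] [384.4 211.9] 74.6 n 4350 z 0.008 0.133
rim [ 460.1 -240.7] [142.1 227.6] 1.0 n 956 z 0.08 0.094
handle [ 459.8 -237.2] [ 11.8 112.5] 0.1 n 142 z 0.105 0.133
sceneboss [618.4   6.6] [32.  50.6] 54.0 n 299 z 0.009 0.051
bosstop [615.1   9. ] [32.  42.2] 54.3 n 154 z 0.028 0.036
scenebung [447.5   4.4] [34.6 32.9] 58.9 n 159 z 0.008 0.036
scenebeaker [743.4 -34.4] [55.5 53.5] 67.3 n 677 z 0.008 0.08
scenerest [587.7 258.8] [219.7 209.9] 52.8 n 3827 z 0.008 0.08
plane [ 0.50233186  0.0535353  -0.26556151] slope 26.801834263550067 uphill 6.083254449845446 2346
plate [582.7 254.9] [110.4 192. ] 6.5 n 2346 z 0.011 0.071
block [583.3 250. ] [ 25.8 159.5] 5.2 n 341 z 0.055 0.073
screw [494.5 243.4] [169.9  35.3] 14.4 n 48 z 0.007 0.08
clampall [526.7 262.8] [161.8 188.6] 77.0 n 872 z 0.007 0.08
sidecase [ 457.7 -236.7] [156.3 233. ] 1.1 n 4894 z 0.008 0.133
rim [ 456.1 -237.7] [139.3 230.2] 0.6 n 959 z 0.08 0.094
handle [ 456.9 -235.3] [ 10.  109.6] 0.6 n 136 z 0.105 0.133
sideboss [617.    8.2] [31.2 53.3] 56.6 n 365 z 0.008 0.051
bosstop [613.5  10.5] [31.2 43.1] 56.6 n 167 z 0.028 0.035
sidebung [444.8   5.5] [32.7 34.9] 1.2 n 223 z 0.008 0.034
sidebeaker [740.7 -34.6] [58.2 54.3] 85.1 n 820 z 0.008 0.078
siderest [582.9 257. ] [112.7 195. ] 6.1 n 6051 z 0.008 0.08
plane [ 0.50556059  0.05062374 -0.26739343] slope 26.93461544213921 uphill 5.718187662296205 4402
plate [580.8 256.7] [108.8 195. ] 6.0 n 4402 z 0.009 0.069
block [580.9 251.4] [ 25.8 163. ] 5.7 n 526 z 0.054 0.072
screw [574.6 255.4] [ 6.9 16.9] 2.9 n 35 z 0.072 0.08
clampall [581.9 248.8] [ 35.9 169.2] 6.7 n 1053 z 0.044 0.08
```

```bash
cat > g.py <<'E'
import sys
from h import *
# usage: g.py x y z yaw -> tool-frame shift and turn from measured pose
x,y,z,yaw=map(float,sys.argv[1:5]);T=tcp();s=observe()
d=T[:3,:3].T@(np.array([x,y,z])-T[:3,3]);t=-((yaw-s["tcp_rot"][2]+180)%360-180)
print("shift",d.round(4),"turn",round(t,2),"q",np.round(s["q"],1),"t",s["time_s"])
E
python3 g.py .458 -.237 .227 -89.3
```

```text
shift [-0.391   0.3384 -0.0008] turn -77.37 q [-60.2  20.6   0.6  -0.  -70.1 -16.5] t 0.1
```

```bash
python3 -m jog '-0.391 0.338 0 -77.4 1;-0.391 0.338 0 -77.4 1;-0.391 0.338 0 -77.4 1;-0.391 0.338 0 -77.4 1;-0.391 0.338 0 -77.4 1;-0.391 0.338 0 -77.4 1;-0.391 0.338 0 -77.4 0.6;-0.391 0.338 0 -77.4 0.5;-0.391 0.338 0 -77.4 0.5;-0.391 0.338 0 -77.4 0.5;-0.391 0.338 0 -77.4 0.5;-0.391 0.338 0 -77.4 0.5'; python3 g.py .458 -.237 .227 -89.3
```

```text
time_s: 1.1
eef_pos: [0.4489, -0.2493, 0.2266]
tcp_rot: [-180.0, 0.0, -88.9]
force: [0.9, -0.4, 0.0]
width: 0.0529
finger_force: 0.0
shift [-0.0122 -0.0093 -0.0004] turn 0.42 q [ -7.1   5.2 -19.4  -0.  -65.4   8.2] t 1.1
```

```bash
python3 -m jog '-0.012 -0.009 0 0.4 0.5;-0.012 -0.009 0 0.4 0.5;-0.012 -0.009 0 0.4 0.5'
python3 - <<'E'
from m import *
d=grab("wrist","pics/w1.png");W=cloud(d);np.savez("w1.npz",W=W)
T=tcp();print(T.round(3).tolist())
P=W.reshape(-1,3);P=P[np.isfinite(P[:,0])]
a=P[(P[:,2]>.118)&(P[:,2]<.135)&(P[:,0]>.4)&(P[:,0]<.52)];rect(a,"handle")
a=P[(P[:,2]>.086)&(P[:,2]<.094)];rect(a,"rim")
a=P[(P[:,2]>.15)]@T[:3,:3]-T[:3,3]@T[:3,:3]
print("fingers tool frame",a.min(0),a.max(0))
for z in np.arange(-.06,.005,.01):
    b=a[(abs(a[:,2]-z)<.005)];print(round(z,3),len(b), b.min(0).round(3) if len(b) else "", b.max(0).round(3) if len(b) else "")
E
```

```text
time_s: 1.35
eef_pos: [0.4575, -0.2383, 0.2262]
tcp_rot: [180.0, 0.0, -89.5]
force: [1.2, 0.6, -0.4]
width: 0.0441
finger_force: 0.0
[[0.007, -1.0, -0.001, 0.457], [-1.0, -0.007, 0.0, -0.239], [-0.0, 0.001, -1.0, 0.226], [0.0, 0.0, 0.0, 1.0]]
handle [ 458.3 -238.9] [  9.4 108.4] 0.6 n 1167 z 0.122 0.132
rim [ 458.2 -257.3] [140.4 181.9] 0.7 n 2172 z 0.086 0.094
fingers tool frame [-0.03772159 -0.08877846 -0.11973662] [0.0391483  0.08879553 0.0005739 ]
-0.06 335 [-0.004 -0.026 -0.065] [ 0.012  0.027 -0.055]
-0.05 671 [-0.011 -0.026 -0.055] [ 0.006  0.026 -0.045]
-0.04 219 [-0.011 -0.036 -0.045] [ 0.011  0.036 -0.035]
-0.03 542 [-0.011 -0.038 -0.035] [ 0.011  0.039 -0.025]
-0.02 623 [-0.    -0.039 -0.025] [ 0.011  0.038 -0.015]
-0.01 490 [-0.005 -0.038 -0.015] [ 0.011  0.038 -0.005]
0.0 108 [-0.009 -0.038 -0.005] [0.01  0.033 0.001]
```

View pics/w1.png

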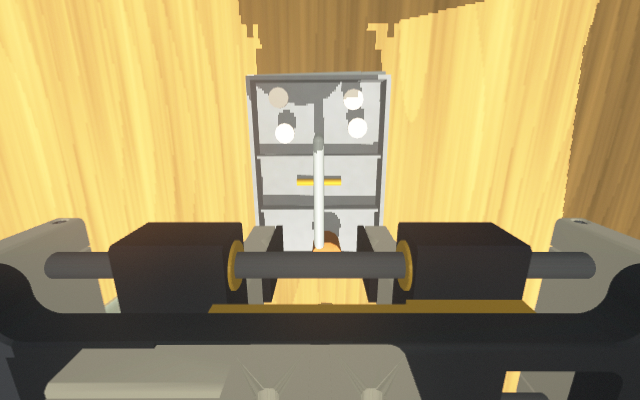

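The handle bar is centred between the fingers (column 318, rows 135–245). I'll descend and grip.

```bash
python3 -m jog '0 -0.001 0.04 0 0.5;0 -0.001 0.08 0 0.5;0 -0.001 0.11 0 0.5;0 -0.001 0.12 0 0.5;0 -0.001 0.12 0 0.5;0 -0.001 0.12 0 0;0 -0.001 0.12 0 0;0 -0.001 0.12 0 0;0 -0.001 0.12 0 0;0 -0.001 0.12 0 0;0 -0.001 0.12 0 0;0 -0.001 0.12 0 0' 30
python3 - <<'E'
import numpy as np
print("q  fwd up"); 
for q in np.linspace(0,2.09,23):
    a=np.radians(10);print(round(q,2),round(110*(np.cos(a)-np.cos(a+q))),round(110*(np.sin(a+q)-np.sin(a))))
E
```

```text
time_s: 2.4
eef_pos: [0.4585, -0.2393, 0.1072]
tcp_rot: [-179.9, -0.0, -89.6]
force: [-0.1, 0.4, 4.3]
width: 0.009
finger_force: 30.0
q  fwd up
0.0 0 0
0.09 2 10
0.19 6 20
0.28 10 30
0.38 15 39
0.47 21 47
0.57 27 55
0.66 35 63
0.76 43 69
0.85 52 75
0.95 61 80
1.04 70 84
1.14 80 87
1.23 91 89
1.33 101 91
1.42 111 91
1.52 122 90
1.61 132 88
1.71 142 86
1.8 152 82
1.9 161 77
1.99 170 72
2.09 179 65
```

```bash
python3 -m jog '0 -0.001 -0.005 0 0;0 -0.002 -0.010 0 0;0 -0.004 -0.015 0 0;0 -0.006 -0.020 0 0;0 -0.010 -0.030 0 0;0 -0.015 -0.039 0 0;0 -0.021 -0.047 0 0;0 -0.027 -0.055 0 0;0 -0.035 -0.063 0 0;0 -0.043 -0.069 0 0;0 -0.052 -0.075 0 0;0 -0.061 -0.080 0 0'
python3 -m jog '0 -0.009 -0.004 0 0;0 -0.019 -0.007 0 0;0 -0.030 -0.009 0 0;0 -0.040 -0.011 0 0;0 -0.050 -0.011 0 0;0 -0.061 -0.010 0 0;0 -0.071 -0.008 0 0;0 -0.081 -0.006 0 0;0 -0.091 -0.002 0 0;0 -0.100 0.003 0 0;0 -0.109 0.008 0 0;0 -0.114 0.011 0 0'
python3 -m jog '0 -0.002 0.002 0 0;0 -0.004 0.004 0 0;0 -0.004 0.004 0 0;0 -0.004 0.004 0 0'
```

```text
time_s: 3.4
eef_pos: [0.5193, -0.2386, 0.1875]
tcp_rot: [179.9, 0.0, -89.7]
force: [-2.5, 4.0, 0.5]
width: 0.009
finger_force: 30.0
time_s: 4.4
eef_pos: [0.6353, -0.2371, 0.1745]
tcp_rot: [-179.9, 0.1, -89.6]
force: [0.8, 5.9, -2.3]
width: 0.0085
finger_force: 30.0
time_s: 4.73
eef_pos: [0.6377, -0.2372, 0.1724]
tcp_rot: [180.0, 0.0, -89.6]
force: [-5.0, 8.1, 7.5]
width: 0.0087
finger_force: 30.0
```

```bash
python3 -m jog '0 0 0 0 0.35;0 0 0 0 0.35;0 0 0 0 0.35;0 0 0 0 0.35;0 0 -0.04 0 0.35;0 0 -0.08 0 0.35;0 0 -0.08 0 0.35;0 0 -0.08 0 0.35'
python3 - <<'E'
from m import *
for n in("side","scene"):
    W=cloud(grab(n));P=W.reshape(-1,3);P=P[np.isfinite(P[:,0])]
    P=P[(abs(P[:,0]-.62)<.2)&(abs(P[:,1]+.24)<.16)]
    rect(P[(P[:,2]>.147)&(P[:,2]<.16)],"openrim");rect(P[(P[:,2]>.185)&(P[:,2]<.2)&(P[:,0]>.55)],"handle")
    rect(P[(P[:,2]>.054)&(P[:,2]<.063)&(P[:,0]<.55)],"case rim")
E
python3 g.py .614 .010 .253 -34.5
```

```text
time_s: 5.4
eef_pos: [0.6388, -0.2389, 0.2549]
tcp_rot: [-179.7, -0.1, -89.7]
force: [1.2, -0.3, -1.4]
width: 0.0305
finger_force: 0.0
openrim [ 636.3 -236.5] [140.5 227.1] 0.9 n 784 z 0.147 0.16
handle [ 636.  -234.4] [  9.6 106.3] 0.7 n 106 z 0.187 0.196
case rim [ 483.8 -239.1] [236.5 125.5] 89.9 n 356 z 0.054 0.063
openrim [ 638.3 -237.4] [141.9 225.8] 0.5 n 940 z 0.147 0.16
handle [ 638.6 -235.7] [ 10.2 111.3] 0.9 n 122 z 0.185 0.2
case rim [ 481.7 -237.6] [233.5 125.3] 89.4 n 207 z 0.054 0.063
shift [-0.2483  0.0216 -0.0018] turn -55.18 q [ -4.1  20.3   3.5  -0.  -73.2   4.5] t 5.5
```

```bash
python3 -m jog '-0.248 0.022 0 -55 1;-0.248 0.022 0 -55 1;-0.248 0.022 0 -55 1;-0.248 0.022 0 -55 1;-0.248 0.022 0 -55 1;-0.248 0.022 0 -55 1;-0.248 0.022 0.03 -55 1;-0.248 0.022 0.08 -55 1;-0.248 0.022 0.08 -55 1;-0.248 0.022 0.08 -55 1;-0.248 0.022 0.08 -55 1'
python3 - <<'E'
from m import *
d=grab("wrist","pics/w2.png");W=cloud(d)
T=tcp();P=W.reshape(-1,3);P=P[np.isfinite(P[:,0])]
P=P[np.hypot(P[:,0]-.614,P[:,1]-.01)<.06]
rect(P[(P[:,2]>.01)&(P[:,2]<.08)],"all");rect(P[(P[:,2]>.028)&(P[:,2]<.036)],"top");rect(P[(P[:,2]>.04)&(P[:,2]<.08)],"wing")
E
python3 g.py .614 .01 .02 -34.5
```

```text
time_s: 6.42
eef_pos: [0.6139, 0.009, 0.1716]
tcp_rot: [179.9, 0.0, -34.8]
force: [0.4, 0.5, 0.6]
width: 0.0874
finger_force: 0.0
all [616.8   7.5] [29.3 51.4] 55.5 n 1197 z 0.011 0.051
top [613.   10.2] [29.3 42.2] 55.7 n 932 z 0.029 0.035
wing [607.   14.4] [ 5.2 17.3] 55.0 n 103 z 0.043 0.051
shift [-0.0013 -0.0004  0.1529] turn -0.32 q [ 19.1  17.1 -11.6   0.1 -61.2  36.1] t 6.4667
```

View pics/w2.png

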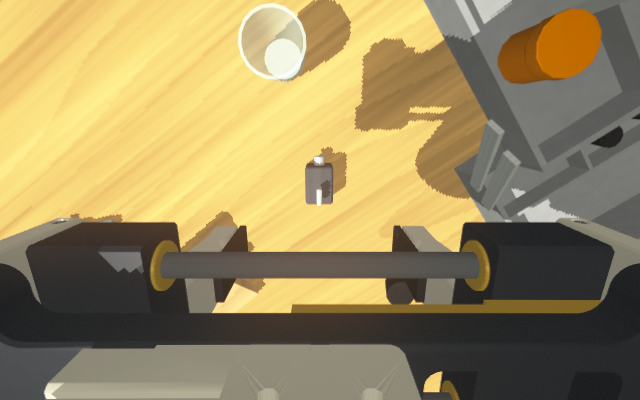

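The boss sits at (319,183), square between the fingers, with the beaker (272,40) clear of the gripper.

```bash
python3 -m jog '-0.001 0 0.04 0 1;-0.001 0 0.08 0 1;-0.001 0 0.12 0 1;-0.001 0 0.15 0 1;-0.001 0 0.16 0 1;-0.001 0 0.16 0 1;-0.001 0 0.16 0 0;-0.001 0 0.16 0 0;-0.001 0 0.16 0 0;-0.001 0 0.16 0 0;-0.001 0 0.16 0 0;-0.001 0 0.16 0 0' 40
python3 -m jog '0 0 0 0 0;0 0 0 0 0;0 0 -0.04 0 0;0 0 -0.08 0 0;0 0 -0.12 0 0;0 0 -0.12 0 0;0 0 -0.12 0 0';python3 g.py .496 -.182 .132 -89.3;python3 g.py .496 -.182 .132 0.7
```

```text
time_s: 7.47
eef_pos: [0.6133, 0.0104, 0.0125]
tcp_rot: [-179.9, -0.1, -34.7]
force: [0.7, -1.2, -0.2]
width: 0.0531
finger_force: 0.0
time_s: 8.05
eef_pos: [0.6146, 0.0108, 0.1348]
tcp_rot: [-179.7, -0.2, -34.6]
force: [-0.6, -0.3, -1.1]
width: 0.0067
finger_force: 0.0
shift [0.012  0.226  0.0018] turn 54.65 q [ 19.2  18.9 -14.5   0.  -56.3  36.1] t 8.05
shift [0.012  0.226  0.0018] turn -35.35 q [ 19.2  18.9 -14.5   0.  -56.3  36.1] t 8.05
```

The fingers were still closing when I lifted. I'll re-check the boss.

```bash
python3 -m jog '0 0 -0.04 0 1;0 0 -0.04 0 1;0 0 -0.04 0 1;0 0 -0.04 0 1;0 0 -0.04 0 1;0 0 -0.04 0 1;0 0 -0.04 0 1;0 0 -0.04 0 1'
python3 - <<'E'
from m import *
d=grab("wrist");W=cloud(d)
P=W.reshape(-1,3);P=P[np.isfinite(P[:,0])]
P=P[np.hypot(P[:,0]-.614,P[:,1]-.01)<.06]
rect(P[(P[:,2]>.01)&(P[:,2]<.08)],"all");rect(P[(P[:,2]>.028)&(P[:,2]<.036)],"top");rect(P[(P[:,2]>.04)&(P[:,2]<.08)],"wing")
E
python3 g.py .613 .01 .012 -34.5
```

```text
time_s: 8.72
eef_pos: [0.6126, 0.0102, 0.1709]
tcp_rot: [179.9, 0.0, -34.7]
force: [-0.2, 0.2, 0.7]
width: 0.0545
finger_force: 0.0
all [617.1   6.6] [29.5 49.9] 55.2 n 1192 z 0.01 0.051
top [613.3   9.1] [29.3 41.1] 54.6 n 944 z 0.028 0.034
wing [606.5  14. ] [ 5.2 17.7] 55.3 n 105 z 0.041 0.051
shift [ 4.00e-04 -1.00e-04  1.59e-01] turn -0.16 q [ 19.2  17.1 -11.9  -0.  -61.1  36.1] t 8.7667
```

Boss is undisturbed. I'll retry with enough closing time and an opening of about 60 mm.

```bash
python3 -m jog '0 0 0.04 0 0.7;0 0 0.08 0 0.7;0 0 0.12 0 0.7;0 0 0.15 0 0.7;0 0 0.159 0 0.7;0 0 0.159 0 0.7;0 0 0.159 0 0;0 0 0.159 0 0;0 0 0.159 0 0;0 0 0.159 0 0;0 0 0.159 0 0;0 0 0.159 0 0' 40
python3 -m jog '0 0 0 0 0;0 0 0 0 0;0 0 0 0 0;0 0 0 0 0;0 0 0 0 0;0 0 0 0 0;0 0 0 0 0'
```

```text
time_s: 9.77
eef_pos: [0.6134, 0.0104, 0.0138]
tcp_rot: [-179.9, -0.1, -34.7]
force: [-1.6, 0.9, 5.5]
width: 0.0295
finger_force: 40.0
time_s: 10.35
eef_pos: [0.6134, 0.0104, 0.0137]
tcp_rot: [-180.0, -0.1, -34.6]
force: [-2.3, 0.2, 7.2]
width: 0.0295
finger_force: 40.0
```

```bash
python3 -m jog '0 0 -0.04 0 0;0 0 -0.08 0 0;0 0 -0.12 0 0;0 0 -0.15 0 0;0 0 -0.15 0 0;0 0 -0.15 0 0'
python3 - <<'E'
from h import *
print(np.round(get_image("wrist")["mount"],3).tolist())
E
python3 g.py .492 -.184 .162 0.7
```

```text
time_s: 10.85
eef_pos: [0.6137, 0.0107, 0.1647]
tcp_rot: [-179.8, -0.1, -34.7]
force: [-0.6, 0.7, -3.5]
width: 0.0299
finger_force: 40.0
[[-0.001, 0.964, 0.267, 0.071], [1.0, 0.001, -0.001, 0.0], [-0.001, 0.267, -0.964, -0.158], [0.0, 0.0, 0.0, 1.0]]
shift [0.0116 0.2284 0.0005] turn -35.38 q [ 19.2  17.4 -12.6  -0.  -59.9  36.1] t 10.9
```

```bash
python3 g.py .500 -.184 .162 -179.3; python3 -m jog '0 0.06 -0.03 20 0;0 0.1 -0.03 40 0;0 0.14 -0.03 60 0;0.006 0.18 -0.03 80 0;0.01 0.2 -0.03 100 0;0.018 0.224 -0.03 120 0;0.018 0.224 -0.03 130 0;0.018 0.224 -0.03 144.6 0;0.018 0.224 -0.03 144.6 0;0.018 0.224 -0.03 144.6 0;0.018 0.224 -0.03 144.6 0;0.018 0.224 -0.03 144.6 0'; python3 g.py .500 -.184 .162 -179.3
```

```text
shift [0.0182 0.2239 0.0005] turn 144.62 q [ 19.2  17.4 -12.6  -0.  -59.9  36.1] t 10.9
time_s: 11.9
eef_pos: [0.4989, -0.1841, 0.1903]
tcp_rot: [179.8, -0.1, -121.0]
force: [1.0, 0.8, -2.4]
width: 0.0299
finger_force: 40.0
shift [-0.0007 -0.001   0.0283] turn 58.31 q [  0.9   8.8 -20.2  -0.  -61.2 -31.8] t 11.9
```

```bash
python3 -m jog '0 0 0 58.3 0;0 0 0 58.3 0;0 0 0 58.3 0;0 0 0 58.3 0;0 0 0 58.3 0;0 0 0 58.3 0;0 0 0 58.3 0;0 0 0 58.3 0;0 0 0 58.3 0;0 0 0 58.3 0'
python3 - <<'E'
from m import *
d=grab("wrist","pics/w3.png");W=cloud(d);P=W.reshape(-1,3);P=P[np.isfinite(P[:,0])]
d=grab("side","pics/s3.png")
E
python3 g.py .500 -.184 .021 -179.3
```

```text
time_s: 12.73
eef_pos: [0.4993, -0.1841, 0.1909]
tcp_rot: [180.0, -0.2, -178.8]
force: [0.3, 1.1, -3.2]
width: 0.0298
finger_force: 40.0
shift [-6.000e-04  1.000e-04  1.706e-01] turn 0.6 q [  0.9   8.8 -20.1  -0.  -61.2 -89.6] t 12.8333
```

View pics/s3.png

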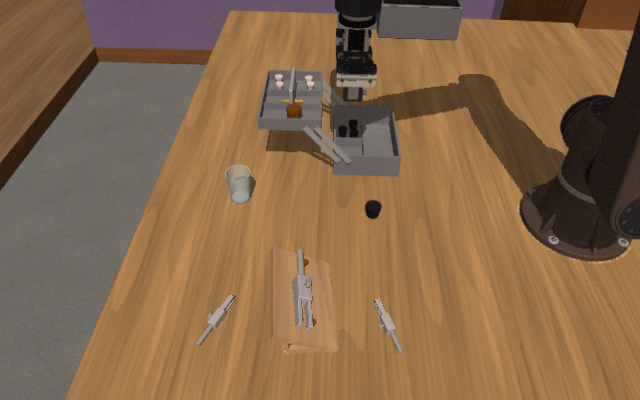

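The case stands open, with the tray back at about (292,100). Two swing arms run along its +y side at (305–350,125–160), and I need their heights before bringing the gripper body down.

Run:
```python
from m import *
Ps=[]
for n in("side","scene"):
    P=cloud(grab(n)).reshape(-1,3);Ps.append(P[np.isfinite(P[:,0])])
P=np.vstack(Ps)
a=P[(P[:,1]>-.129)&(P[:,1]<-.10)&(P[:,2]>.01)&(P[:,0]>.35)&(P[:,0]<.72)&(P[:,2]<.16)]
print(len(a))
for x in np.arange(.4,.72,.015):
    b=a[abs(a[:,0]-x)<.0075]
    if len(b): print(round(x,3),len(b),np.percentile(b[:,2],[5,50,95]).round(3),"y",np.percentile(b[:,1],[5,95]).round(3))
```

```text
2263
0.4 21 [0.015 0.034 0.058] y [-0.129 -0.127]
0.415 31 [0.012 0.031 0.06 ] y [-0.129 -0.127]
0.43 40 [0.012 0.034 0.055] y [-0.129 -0.125]
0.445 38 [0.013 0.03  0.056] y [-0.129 -0.126]
0.46 52 [0.013 0.031 0.057] y [-0.129 -0.127]
0.475 60 [0.013 0.031 0.058] y [-0.129 -0.126]
0.49 68 [0.015 0.038 0.059] y [-0.129 -0.125]
0.505 112 [0.014 0.049 0.066] y [-0.129 -0.122]
0.52 168 [0.017 0.055 0.083] y [-0.129 -0.121]
0.535 187 [0.021 0.068 0.1  ] y [-0.128 -0.121]
0.55 164 [0.066 0.093 0.118] y [-0.127 -0.121]
0.565 188 [0.085 0.114 0.147] y [-0.128 -0.12 ]
0.58 193 [0.102 0.131 0.153] y [-0.129 -0.121]
0.595 143 [0.119 0.136 0.155] y [-0.129 -0.12 ]
0.61 101 [0.128 0.141 0.156] y [-0.129 -0.124]
0.625 93 [0.128 0.142 0.155] y [-0.129 -0.125]
0.64 111 [0.128 0.141 0.156] y [-0.129 -0.125]
0.655 114 [0.128 0.142 0.156] y [-0.129 -0.125]
0.67 119 [0.127 0.143 0.156] y [-0.129 -0.125]
0.685 129 [0.128 0.142 0.157] y [-0.129 -0.125]
0.7 113 [0.128 0.142 0.156] y [-0.129 -0.124]
```

Body would touch the front arm by about 15 mm in this pose. I'll yaw the tool 15° and shift the drop point slightly forward and toward -y, still inside tolerance.

```bash
python3 g.py .495 -.188 .060 -163.8;python3 -m jog '0.004 0.004 0 -15 0;0.004 0.004 0 -15 0;0.004 0.004 0 -15 0;0.004 0.004 0.04 -15 0;0.004 0.004 0.08 -15 0;0.004 0.004 0.11 -15 0;0.004 0.004 0.13 -15 0;0.004 0.004 0.13 -15 0;0.004 0.004 0.13 -15 0'; python3 g.py .495 -.188 .021 -163.8
```

```text
shift [ 0.005  -0.0037  0.1321] turn -14.97 q [  0.9   8.7 -20.1  -0.  -61.3 -89.6] t 12.9333
time_s: 13.68
eef_pos: [0.4958, -0.1804, 0.0621]
tcp_rot: [180.0, -0.1, -164.0]
force: [0.5, -0.4, -1.6]
width: 0.0296
finger_force: 40.0
shift [ 0.0028 -0.0071  0.0411] turn -0.18 q [  1.3  16.6 -29.7   0.  -43.8 -75.3] t 13.6833
```

```bash
python3 -m jog '0.002 -0.007 0 0 0;0.002 -0.007 0.01 0 0;0.002 -0.007 0.02 0 0;0.002 -0.007 0.03 0 0;0.002 -0.007 0.036 0 0;0.002 -0.007 0.041 0 0;0.002 -0.007 0.041 0 0;0.002 -0.007 0.041 0 0'
```

```text
time_s: 14.35
eef_pos: [0.4961, -0.1875, 0.0212]
tcp_rot: [180.0, -0.0, -163.9]
force: [-0.1, -0.3, -1.9]
width: 0.0295
finger_force: 40.0
```

Still about 2 mm above the floor. I'll lower until contact, release and lift.

```bash
python3 -m jog '0 0 0.002 0 0;0 0 0.002 0 0;0 0 0.002 0 0.5;0 0 0.002 0 0.5;0 0 0.002 0 0.5;0 0 0.002 0 0.5;0 0 0.002 0 0.5'; python3 -m jog '0 0 -0.02 0 0.5;0 0 -0.06 0 0.5;0 0 -0.10 0 0.5;0 0 -0.14 0 0.5;0 0 -0.18 0 0.5;0 0 -0.22 0 0.5;0 0 -0.22 0 0.5'
python3 - <<'E'
from m import *
for n in("wrist","scene"):
    P=cloud(grab(n)).reshape(-1,3);P=P[np.isfinite(P[:,0])]
    P=P[(P[:,0]>.463)&(P[:,0]<.530)&(P[:,1]>-.234)&(P[:,1]<-.134)]
    rect(P[(P[:,2]>.032)&(P[:,2]<.041)],n+"bosstop");rect(P[(P[:,2]>.045)&(P[:,2]<.065)],"wing")
E
python3 g.py .578 .257 .236 -84
```

```text
time_s: 14.93
eef_pos: [0.4964, -0.1876, 0.0198]
tcp_rot: [-180.0, 0.0, -163.9]
force: [-0.7, -1.1, -0.0]
width: 0.0436
finger_force: 0.0
time_s: 15.52
eef_pos: [0.4999, -0.1887, 0.2486]
tcp_rot: [-179.6, 0.7, -163.8]
force: [1.4, -0.3, 0.8]
width: 0.0439
finger_force: 0.0
wristbosstop [ 509.5 -176.5] [84. 41.] 38.3 n 674 z 0.033 0.041
wing [ 520.  -167.1] [65.1 21.1] 55.1 n 109 z 0.045 0.059
scenebosstop [ 489.8 -201.6] [60.4 51.7] 85.8 n 59 z 0.032 0.041
wing [ 497.2 -161.7] [64.2 55.3] 1.4 n 25 z 0.046 0.059
shift [-0.2009  0.4047  0.0062] turn -79.91 q [  0.5   6.2 -16.2  -0.  -67.3 -74.4] t 15.6167
```

```bash
python3 -m jog '-0.2 0.405 0 -79.9 0.7;-0.2 0.405 0 -79.9 0.7;-0.2 0.405 0 -79.9 0.7;-0.2 0.405 0 -79.9 0.7;-0.2 0.405 0 -79.9 0.7;-0.2 0.405 0 -79.9 0.7;-0.2 0.405 0 -79.9 0.7;-0.2 0.405 0 -79.9 0.7;-0.2 0.405 0 -79.9 0.7;-0.2 0.405 0 -79.9 0.7;-0.2 0.405 0 -79.9 0.7;-0.2 0.405 0 -79.9 0.7'; python3 -m jog '0 0 0 0 0.7;0 0 0 0 0.7'
python3 - <<'E'
from m import *
d=grab("wrist","pics/w4.png");W=cloud(d);P=W.reshape(-1,3);P=P[np.isfinite(P[:,0])&(P[:,2]<.12)]
T=tcp();Q=P[(abs(P[:,0]-.582)<.1)&(abs(P[:,1]-.256)<.13)&(P[:,2]>.006)]
x=np.array([.504,.052,-.2665])
for i in range(15):
    r=Q[:,2]-Q[:,:2]@x[:2]-x[2];m=abs(r)<max(.003,.01-.001*i);x=np.linalg.lstsq(np.c_[Q[m][:,:2],np.ones(m.sum())],Q[m][:,2],rcond=None)[0]
print("plane",x,m.sum(),np.degrees(np.arctan(np.hypot(*x[:2]))),np.degrees(np.arctan2(x[1],x[0])))
n=np.array([-x[0],-x[1],1]);n/=np.linalg.norm(n);y=np.cross(n,[1,0,0]);y=np.cross([0,0,1],[x[0],x[1],0]);y/=np.linalg.norm(y);X=np.cross(y,n)
o=np.array([.585,.256,x[0]*.585+x[1]*.256+x[2]]);L=(Q-o)@np.c_[X,y,n]
for lo,hi in((.021,.027),(.029,.04)):
    S=L[(L[:,2]>lo)&(L[:,2]<hi)&(abs(L[:,0])<.04)]
    if len(S): 
        print(lo,len(S),"x",np.percentile(S[:,0],[1,50,99]).round(4),"y",np.percentile(S[:,1],[1,50,99]).round(4), "world med",(o+np.c_[X,y,n]@np.median(S,0)).round(4))
        print(np.histogram(S[:,1],bins=np.arange(-.1,.1,.01))[0])
E
python3 g.py .578 .257 .15 -84
```

```text
time_s: 16.62
eef_pos: [0.5762, 0.2622, 0.2366]
tcp_rot: [179.9, -0.1, -83.4]
force: [0.5, -0.2, -0.8]
width: 0.0615
finger_force: 0.0
time_s: 16.78
eef_pos: [0.5753, 0.2567, 0.2378]
tcp_rot: [179.8, -0.1, -84.1]
force: [-0.2, -0.6, 0.7]
width: 0.0615
finger_force: 0.0
plane [ 0.50479428  0.05389275 -0.26722383] 10268 26.915218403408375 6.0939175701703645
0.021 705 x [-0.0061  0.0082  0.0182] y [-0.0239 -0.0028  0.0249] world med [0.5818 0.2529 0.0669]
[  0   0   0   0   0   0   0  75 171 136  97 146  80   0   0   0   0   0
   0]
0.029 95 x [0.0023 0.0066 0.0086] y [-0.0068  0.0007  0.0082] world med [0.574  0.2555 0.078 ]
[ 0  0  0  0  0  0  0  0  0 45 50  0  0  0  0  0  0  0  0]
shift [-0.0007 -0.0027  0.0884] turn -0.11 q [ 41.7  16.   -4.2  -0.  -69.9 -35.8] t 16.8333
```

View pics/w4.png

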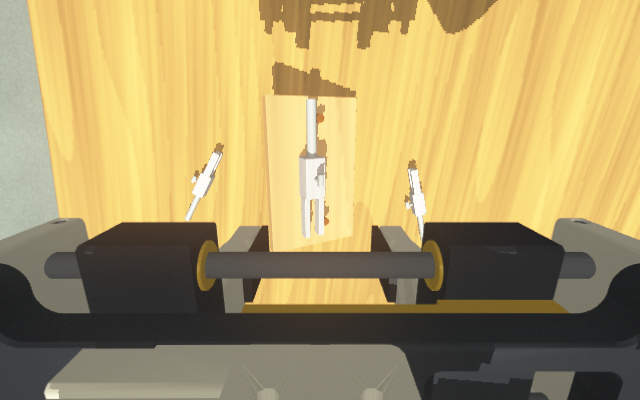

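The block is at about (313,175). Its measured centre is (0.585, 0.2565, 0.055), which fits plate height plus 12 mm. I'll pre-close to 40 mm and descend.

```bash
python3 g.py .583 .2565 .062 -84; python3 -m jog '0 -0.008 0.02 0 0.46;0 -0.008 0.05 0 0.46;0 -0.008 0.09 0 0.46;0 -0.008 0.09 0 0.46;0 -0.008 0.09 0 0.46;0 -0.008 0.09 0 0.46'; python3 g.py .583 .2565 .062 -84
```

```text
shift [ 0.0002 -0.0078  0.1764] turn -0.11 q [ 41.7  16.   -4.2  -0.  -69.9 -35.8] t 16.8333
time_s: 17.33
eef_pos: [0.5851, 0.2574, 0.1517]
tcp_rot: [-179.9, 0.0, -84.1]
force: [-0.2, 0.6, 0.9]
width: 0.0406
finger_force: 0.0
shift [0.0007 0.0024 0.0897] turn -0.05 q [ 41.2  20.3 -10.    0.1 -59.7 -35.3] t 17.3333
```

```bash
python3 -m jog '0 0.001 0.03 0 0.46;0 0.001 0.06 0 0.46;0 0.001 0.08 0 0.46;0 0.001 0.087 0 0.46;0 0.001 0.087 0 0.46;0 0.001 0.087 0 0.46' 10; python3 g.py .583 .2565 .0585 -84
```

```text
time_s: 17.83
eef_pos: [0.5844, 0.2584, 0.0648]
tcp_rot: [-179.9, 0.1, -84.0]
force: [0.3, -0.1, 0.8]
width: 0.0401
finger_force: 0.0
shift [0.0018 0.0016 0.0063] turn 0.01 q [ 41.3  25.1 -15.3   0.  -49.4 -35.4] t 17.8333
```

```bash
python3 -m jog '0.001 0.001 0.002 0 0.42;0.001 0.001 0.004 0 0.40;0.001 0.001 0.006 0 0.39;0.001 0.001 0.007 0 0.38;0.001 0.001 0.007 0 0.38' 10;  python3 -m jog '0 0 0 0 0.2;0 0 0 0 0.2;0 0 0 0 0.2;0 0 0 0 0.2;0 0 0 0 0.2' 10
```

```text
time_s: 18.25
eef_pos: [0.5822, 0.2566, 0.0557]
tcp_rot: [-180.0, 0.0, -84.0]
force: [-0.4, -0.2, -0.4]
width: 0.0335
finger_force: 0.0
time_s: 18.67
eef_pos: [0.5828, 0.2569, 0.0559]
tcp_rot: [-179.9, 0.0, -84.0]
force: [3.0, 0.6, -0.2]
width: 0.0297
finger_force: 9.3
```

Good contact with deeper bite than expected. Next I'll tighten and lift slightly.

```bash
python3 -m jog '0 0 0 0 0;0 0 0 0 0;0 0 -0.003 0 0;0 0 -0.006 0 0;0 0 -0.010 0 0;0 0 -0.015 0 0;0 0 -0.02 0 0;0 0 -0.03 0 0;0 0 -0.03 0 0' 40
```

```text
time_s: 19.42
eef_pos: [0.5832, 0.2572, 0.088]
tcp_rot: [-179.8, 0.1, -84.0]
force: [0.7, 0.7, -1.6]
width: 0.029
finger_force: 36.8
```

```bash
python3 -m jog '0 0 -0.03 0 0;0 0 -0.07 0 0;0 0 -0.11 0 0;0 0 -0.15 0 0;0 0 -0.15 0 0;0 0 -0.15 0 0' 50
python3 - <<'E'
from m import *
P=cloud(grab("side","pics/s5.png")).reshape(-1,3)
d=grab("wrist");cv2.imwrite("pics/w5.png",d["img"][60:260,160:480,::-1].repeat(2,0).repeat(2,1))
T=tcp();P=cloud(d).reshape(-1,3);P=P[np.isfinite(P[:,0])]
L=(P-T[:3,3])@T[:3,:3]
m=(L[:,2]>-.022)&(L[:,2]<.05)&(abs(L[:,1])<.03)&(abs(L[:,0])<.12);L=L[m];print(len(L))
# cross-section along tool x
for x in np.arange(-.08,.1,.01):
    b=L[abs(L[:,0]-x)<.005]
    if len(b): print(round(x,2),len(b),"y",np.percentile(b[:,1],[2,98]).round(4),"z",np.percentile(b[:,2],[2,50,98]).round(4))
E
```

```text
time_s: 19.92
eef_pos: [0.5833, 0.2575, 0.2392]
tcp_rot: [-179.7, 0.2, -84.0]
force: [-0.5, -0.9, -3.2]
width: 0.0281
finger_force: 46.1
7088
-0.05 31 y [0.0014 0.0049] z [-0.0001  0.0054  0.0075]
-0.04 333 y [-0.0152  0.0123] z [-0.0124 -0.0024  0.0066]
-0.03 367 y [-0.0154  0.0127] z [-0.0129 -0.0066  0.0002]
-0.02 250 y [-0.0119  0.0104] z [-0.0172 -0.0139 -0.0067]
-0.01 5 y [-0.0143 -0.0136] z [-0.0056 -0.0047 -0.0039]
-0.0 556 y [-0.0145  0.0141] z [-0.0212 -0.0134 -0.0053]
0.01 1641 y [-0.0278  0.0274] z [-0.0217 -0.0128 -0.002 ]
0.02 1204 y [-0.0169  0.0138] z [-0.0166 -0.0098  0.0036]
0.03 378 y [-0.0074  0.0081] z [-0.008  -0.0056 -0.0011]
0.04 375 y [-0.0072  0.004 ] z [-0.0074 -0.0057 -0.002 ]
0.05 398 y [-0.0077  0.004 ] z [-0.0076 -0.0055 -0.0012]
0.06 424 y [-0.0075  0.0039] z [-0.0073 -0.0057 -0.0018]
0.07 429 y [-0.0074  0.0038] z [-0.0074 -0.0056 -0.002 ]
0.08 468 y [-0.0078  0.0038] z [-0.0074 -0.0056 -0.0015]
0.09 229 y [-0.0077  0.0037] z [-0.0074 -0.0055 -0.0018]
```

View pics/w5.png

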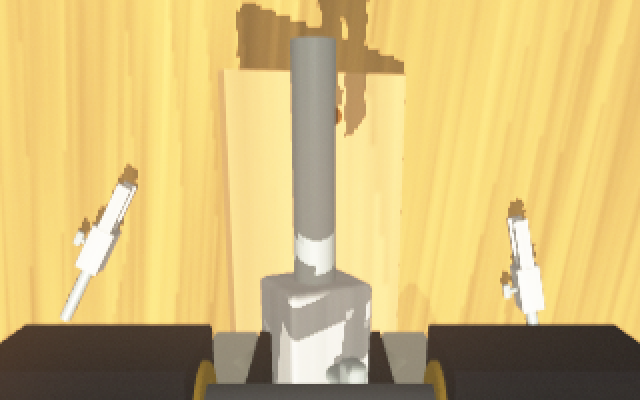

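Clamp is held level along its shaft, with some lean remaining and its centre at TCP height. I'll carry it over the front bay.

```bash
python3 g.py .422 -.231 .2 -89.3
```

```text
shift [0.4682 0.2094 0.0351] turn 5.28 q [ 41.3  16.6  -3.9  -0.  -69.6 -35.3] t 20.0167
```

```bash
python3 -m jog '0.015 0.007 0 0 0;0.05 0.022 0 1 0;0.085 0.038 0 2 0;0.12 0.054 0 3 0;0.155 0.07 0 4 0;0.19 0.085 0 5 0;0.225 0.1 0 5.3 0;0.26 0.116 0 5.3 0;0.295 0.132 0 5.3 0;0.33 0.148 0 5.3 0;0.365 0.163 0 5.3 0;0.4 0.179 0 5.3 0'; python3 -m jog '0.035 0.016 0 0 0;0.055 0.025 0.01 0 0;0.065 0.029 0.02 0 0;0.068 0.03 0.03 0 0;0.068 0.03 0.03 0 0;0.068 0.03 0.03 0 0;0.068 0.03 0.03 0 0'; python3 g.py .422 -.231 .08 -89.3
```

```text
time_s: 21.02
eef_pos: [0.4441, -0.1613, 0.2342]
tcp_rot: [179.9, 0.0, -89.3]
force: [0.9, -0.7, -1.4]
width: 0.0282
finger_force: 46.1
time_s: 21.6
eef_pos: [0.4173, -0.2275, 0.2054]
tcp_rot: [180.0, -0.0, -89.2]
force: [0.7, -0.2, -0.7]
width: 0.0282
finger_force: 46.1
shift [ 0.0035 -0.0047  0.1254] turn 0.06 q [ -4.8   2.4 -25.4   0.  -62.2   5.6] t 21.6
```

Run:
```python
from m import *
for n in("side","scene","wrist"):
    d=grab(n);P=cloud(d).reshape(-1,3);P=P[np.isfinite(P[:,0])]
    a=P[(P[:,2]>.054)&(P[:,2]<.064)&(abs(P[:,1]+.238)<.1)&(P[:,0]<.40)&(P[:,0]>.36)]
    b=P[(P[:,2]>.026)&(P[:,2]<.034)&(abs(P[:,1]+.238)<.09)&(P[:,0]>.44)&(P[:,0]<.48)]
    for q in(a,b):
        if len(q)>5: print(n,len(q),np.percentile(q[:,0],[3,50,97]).round(4))
    c=P[(P[:,2]>.045)&(P[:,2]<.053)&(P[:,0]>.47)&(P[:,0]<.525)&(P[:,1]>-.225)&(P[:,1]<-.14)]
    if len(c): print("bosswing",len(c),np.median(c,0).round(3))
    if n=="side": cv2.imwrite("pics/s6.png",cv2.resize(d["img"][60:200,220:440,::-1],None,fx=3,fy=3))
```

```text
side 111 [0.3785 0.3817 0.385 ]
side 123 [0.4583 0.4628 0.4798]
bosswing 18 [ 0.502 -0.185  0.049]
scene 118 [0.3799 0.3842 0.3884]
scene 115 [0.4597 0.4638 0.4792]
bosswing 9 [ 0.499 -0.186  0.05 ]
wrist 768 [0.38   0.383  0.3858]
wrist 839 [0.4586 0.4622 0.4794]
bosswing 42 [ 0.501 -0.188  0.05 ]
```

View pics/s6.png

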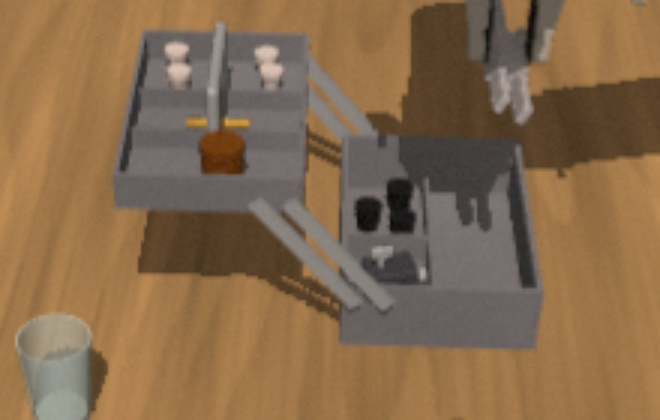

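Boss stands upright in the +y rear bay at (390,265), and the bay centre x is confirmed as 0.422. I'll descend.

```bash
python3 -m jog '0.003 -0.005 0 0 0;0.003 -0.005 0.04 0 0;0.003 -0.005 0.08 0 0;0.003 -0.005 0.11 0 0;0.003 -0.005 0.125 0 0;0.003 -0.005 0.125 0 0;0.003 -0.005 0.125 0 0'; python3 g.py .422 -.231 .024 -89.3
```

```text
time_s: 22.33
eef_pos: [0.4221, -0.2312, 0.0805]
tcp_rot: [179.9, -0.0, -89.3]
force: [0.2, 0.4, -0.8]
width: 0.0284
finger_force: 46.1
shift [-0.0002  0.0001  0.0565] turn 0.04 q [ -5.2  11.2 -34.3   0.  -44.6   5.9] t 22.3333
```

```bash
python3 -m jog '0 0 0.015 0 0;0 0 0.03 0 0;0 0 0.043 0 0;0 0 0.05 0 0;0 0 0.054 0 0;0 0 0.057 0 0;0 0 0.057 0 0;0 0 0.057 0 0'; python3 -m jog '0 0 0.001 0 0;0 0 0.002 0 0;0 0 0.003 0 0;0 0 0.003 0 0'
```

```text
time_s: 23.0
eef_pos: [0.4224, -0.2313, 0.0243]
tcp_rot: [-179.9, -0.0, -89.3]
force: [-0.9, 0.6, -1.5]
width: 0.0282
finger_force: 46.1
time_s: 23.33
eef_pos: [0.4227, -0.2314, 0.0222]
tcp_rot: [-179.9, -0.0, -89.2]
force: [-3.2, 2.9, 17.2]
width: 0.0279
finger_force: 47.2
```

```bash
python3 -m jog '0 0 0 0 0;0 0 0.002 0 0;0 0 0.002 0 0' 8; python3 -m jog '0 0 0 0 0.36;0 0 0 0 0.38;0 0 0 0 0.38;0 0 0 0 0.38;0 0 0 0 0.38' ; python3 -m jog '0 0 -0.005 0 0.38;0 0 -0.02 0 0.38;0 0 -0.05 0 0.38;0 0 -0.09 0 0.38;0 0 -0.13 0 0.38;0 0 -0.17 0 0.38;0 0 -0.2 0 0.38;0 0 -0.22 0 0.38;0 0 -0.22 0 0.38'
python3 - <<'E'
from m import *
d=grab("scene");cv2.imwrite("pics/s7.png",cv2.resize(d["img"][70:200,230:390,::-1],None,fx=4,fy=4))
for n in("side","scene","wrist"):
    P=cloud(grab(n)).reshape(-1,3);P=P[np.isfinite(P[:,0])]
    P=P[(P[:,0]>.388)&(P[:,0]<.457)&(abs(P[:,1]+.238)<.1)]
    rect(P[(P[:,2]>.012)&(P[:,2]<.05)],n+"all");rect(P[(P[:,2]>.025)&(P[:,2]<.034)],"top");rect(P[(P[:,2]>.036)&(P[:,2]<.06)],"wing")
E
python3 g.py .6375 -.238 .242 -89.3
```

```text
time_s: 23.58
eef_pos: [0.4244, -0.2314, 0.0199]
tcp_rot: [-179.7, -0.1, -89.2]
force: [2.2, 1.1, 5.9]
width: 0.0292
finger_force: 7.8
time_s: 24.0
eef_pos: [0.4217, -0.2312, 0.0185]
tcp_rot: [180.0, 0.0, -89.3]
force: [1.5, 0.8, 0.4]
width: 0.0329
finger_force: 0.5
time_s: 24.75
eef_pos: [0.4234, -0.2319, 0.2437]
tcp_rot: [-179.6, -0.1, -89.3]
force: [1.2, -0.2, 0.3]
width: 0.0335
finger_force: 0.0
sideall [ 426.8 -252.6] [ 26.5 142.2] 0.1 n 263 z 0.012 0.043
top [ 427.4 -245.4] [ 25.8 114.7] 1.2 n 123 z 0.025 0.033
wing [ 426.6 -227.8] [17.4  5.3] 87.5 n 13 z 0.037 0.043
sceneall [ 416.5 -252.5] [165.6  56.9] 89.8 n 311 z 0.012 0.049
top [ 416.5 -252.5] [165.5  56.9] 90.0 n 141 z 0.025 0.034
wing [ 409.8 -264.1] [124.9  43.4] 89.9 n 28 z 0.036 0.059
wristall [ 428.2 -237.8] [ 25.2 164.5] 0.8 n 1600 z 0.012 0.045
top [ 428.2 -231.7] [ 25.1 147.4] 0.8 n 745 z 0.025 0.032
wing [ 427.3 -231. ] [ 5.1 15.4] 0.5 n 59 z 0.037 0.045
shift [ 0.0097 -0.2166 -0.0048] turn -0.02 q [ -5.2   1.5 -22.   -0.  -66.7   5.9] t 24.95
```

View pics/s7.png

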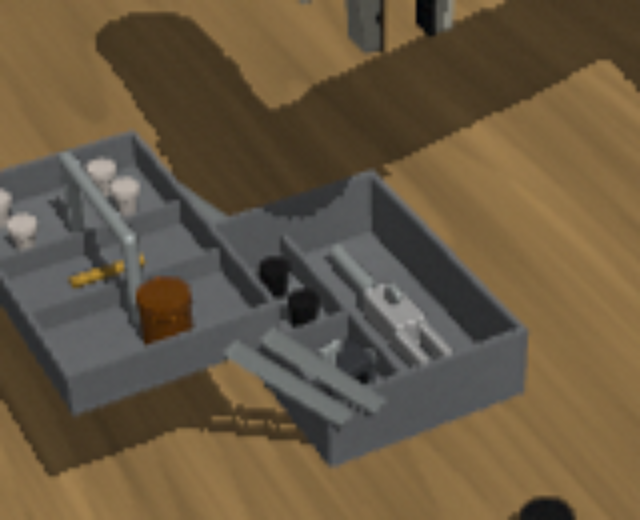

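Clamp lies flat in the front bay and the boss is upright in the rear bay, tray still open. Now the handle.

```bash
python3 -m jog '0.01 -0.04 0 0 0.38;0.01 -0.08 0 0 0.38;0.01 -0.12 0 0 0.38;0.01 -0.16 0 0 0.38;0.01 -0.2 0 0 0.38;0.01 -0.215 0 0 0.38;0.01 -0.215 0 0 0.38;0.01 -0.215 0 0 0.38;0.01 -0.215 0 0 0.38'; python3 g.py .6375 -.238 .171 -89.3
```

```text
time_s: 25.7
eef_pos: [0.6359, -0.2385, 0.2369]
tcp_rot: [179.8, 0.0, -89.3]
force: [-0.6, 0.5, 0.4]
width: 0.0328
finger_force: 0.0
shift [-0.0004 -0.0018  0.0659] turn -0.01 q [ -4.2  20.7   2.3  -0.  -71.8   4.9] t 25.7
```

```bash
python3 -m jog '0 -0.002 0.03 0 0.38;0 -0.002 0.055 0 0.38;0 -0.002 0.066 0 0.38;0 -0.002 0.066 0 0.38;0 -0.002 0.066 0 0.38;0 -0.002 0.066 0 0;0 -0.002 0.066 0 0;0 -0.002 0.066 0 0;0 -0.002 0.066 0 0;0 -0.002 0.066 0 0;0 -0.002 0.066 0 0;0 -0.002 0.066 0 0' 30; python3 -m jog '0 0 0 0 0;0 0 0 0 0'
```

```text
time_s: 26.7
eef_pos: [0.6378, -0.2387, 0.1735]
tcp_rot: [179.9, -0.0, -89.3]
force: [-6.2, 1.4, 5.7]
width: 0.0091
finger_force: 30.0
time_s: 26.87
eef_pos: [0.6377, -0.2387, 0.1735]
tcp_rot: [179.9, -0.0, -89.3]
force: [-6.8, 1.0, 5.1]
width: 0.009
finger_force: 30.0
```

```bash
python3 -m jog '0 0.004 -0.003 0 0;0 0.009 -0.007 0 0;0 0.018 -0.012 0 0;0 0.027 -0.017 0 0;0 0.037 -0.021 0 0;0 0.047 -0.023 0 0;0 0.057 -0.025 0 0;0 0.068 -0.026 0 0;0 0.078 -0.026 0 0;0 0.088 -0.024 0 0;0 0.099 -0.022 0 0;0 0.109 -0.019 0 0'; python3 -m jog '0 0.009 0.004 0 0;0 0.018 0.009 0 0;0 0.027 0.015 0 0;0 0.035 0.021 0 0;0 0.043 0.029 0 0;0 0.049 0.037 0 0;0 0.055 0.045 0 0;0 0.060 0.054 0 0;0 0.064 0.064 0 0;0 0.066 0.069 0 0;0 0.068 0.074 0 0;0 0.069 0.079 0 0'; python3 -m jog '0 0 0.002 0 0;0 0.001 0.004 0 0;0 0.001 0.005 0 0;0 0.001 0.006 0 0;0 0.001 0.006 0 0;0 0.001 0.006 0 0'
```

```text
time_s: 27.87
eef_pos: [0.5284, -0.2401, 0.1923]
tcp_rot: [-180.0, -0.0, -89.3]
force: [-2.0, -2.2, 4.0]
width: 0.0089
finger_force: 30.0
time_s: 28.87
eef_pos: [0.4591, -0.2409, 0.1113]
tcp_rot: [179.9, 0.0, -89.3]
force: [-1.7, -5.3, -2.7]
width: 0.0092
finger_force: 30.0
time_s: 29.37
eef_pos: [0.4587, -0.2411, 0.1079]
tcp_rot: [179.9, -0.1, -89.3]
force: [-8.3, -0.7, 17.5]
width: 0.0091
finger_force: 30.0
```

Shut contact felt. I'll release, lift clear and check.

```bash
python3 -m jog '0 0 0 0 0.35;0 0 0 0 0.35;0 0 0 0 0.35;0 0 0 0 0.35;0 0 0 0 0.35;0 0 -0.04 0 0.35;0 0 -0.08 0 0.35;0 0 -0.12 0 0.35;0 0 -0.15 0 0.35;0 0 -0.15 0 0.35;0 0 -0.15 0 0.35;0 0 -0.15 0 0.35';  python3 - <<'E'
from m import *
for n in("side","scene","wrist"):
    P=cloud(grab(n)).reshape(-1,3);P=P[np.isfinite(P[:,0])];P=P[(abs(P[:,0]-.458)<.1)&(abs(P[:,1]+.238)<.13)]
    r=P[(P[:,2]>.08)&(P[:,2]<.1)];rect(r,n+"rim");h=P[(P[:,2]>.11)&(P[:,2]<.14)];rect(h,"handle");print(np.median(h[:,2]),"jar",)
    j=P[(P[:,1]>-.205)&(P[:,1]<-.14)&(abs(P[:,0]-.458)<.06)&(P[:,2]>.094)&(P[:,2]<.11)];print(np.median(j,0),len(j))
E
```

```text
time_s: 30.37
eef_pos: [0.4596, -0.2404, 0.256]
tcp_rot: [180.0, 0.0, -89.3]
force: [-0.2, 0.3, -0.9]
width: 0.0308
finger_force: 0.0
siderim [ 455.8 -239.7] [139.7 229.9] 0.5 n 1028 z 0.08 0.1
handle [ 457.  -235.8] [ 10.1 106.2] 0.8 n 126 z 0.11 0.133
0.1281896771023172 jar
[ 0.45124547 -0.16303418  0.09964358] 142
scenerim [ 460.3 -240.1] [142.7 227.2] 1.0 n 1010 z 0.08 0.1
handle [ 460.3 -237.8] [ 10.5 110.7] 1.2 n 131 z 0.11 0.134
0.1286031535114477 jar
[ 0.45457537 -0.16344932  0.10054343] 122
wristrim [ 458.1 -251.7] [140.4 193. ] 0.9 n 3861 z 0.08 0.1
handle [ 458.2 -239. ] [  9.4 108.2] 0.8 n 945 z 0.113 0.132
0.12943996140892267 jar
[ 0.4474447  -0.16515908  0.10012786] 435
```

The handle has returned to its starting position and height, the jar is in its end of the tray, and the robot is clear. Handing in.

```bash
python3 -c "
from workcell import close_job
print(close_job())"
```

```text
the job is handed in; nothing more can be done
None
```

I handed the job in at about 30 s of the 72 s: the clamp is in the front bay, the boss head is in the rear bay, the tray is shut over them with the jar in its end, and I kept clear of the bung and beaker but did not re-measure them; no verdict was shown.

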